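Sort the torches by weight and clip the loaded one into its bracket

ROBOT

A 6-joint arm with a two-finger parallel gripper is mounted at the origin on a cart in front of the work surface, level with it; the furniture and walls round the work are solid. World frame = base frame: x ahead of the robot, y to its left, z up, the work surface at z = 0. Lengths are in m, angles in degrees, forces in N, time in s.
With the tool pointing down it reaches from about 0.3 to 0.75 m from the base axis. Payload 8.5 kg.
Tool frame: the origin (TCP) lies midway between the tips of the shut fingers; the grasp point (between the pads) lies 19 mm behind it; z points along the fingers, y is the line along which they close (so a half turn about z gives the same grasp; the last joint's range is limited). The gripper opens to 85 mm and grips with 20 to 120 N. Pads are 22 mm wide; open, the fingers measure 114 mm over their backs; the gripper's body (76 mm by 85 mm) begins 54 mm behind the grasp point. The pads swing forward as they close: fully open they stand 13 mm farther back than shut.
Start: joints at [-76.564, 21.807, 74.336, -0, 83.858, -12.336], TCP at [0.239, -0.495, 0.231] pointing down, gripper open.
Joint ranges: [-178.18, 178.18], [-50.72, 133.34], [12.68, 142.11], [-81.47, 261.47], [9.98, 163.14], [-165.26, 165.26]. Speed limits (degrees/s): [136.94, 136.94, 180, 180, 180, 180].

INTERFACE

Orientations are given as a 3x3 rotation matrix whose columns are the frame's x, y, z axes.
In Python, from rig import env, get_image, close_job gives the robot as it stands.
- The arm moves only by the tool step_arm, never from a script. Its argument "targets" is a list of rows, each a list of 2 entries, a list of its own where there are three numbers: the shift along the tool's x, y, z as a fraction of full scale, then the turn, a rotation vector about the tool's x, y, z as a fraction of full scale. In form: [[[x, y, z], [wx, wy, wz]], ...]. A call has 1 to 10 rows; each row is the pose to reach, as a shift and turn from the pose commanded when the call began, along the tool's axes at that moment; what a row does not reach only later rows make up. Full scale, the value 1, is 0.3 m for a shift and 45 degrees for a turn. A row lasts 1/12 s, in which the tool goes at most 41.7 mm and 7.16 degrees, less where a joint would pass 70% of its speed; a pose out of reach is approached as far as the arm can. A call with a number of a shift or a turn outside -1 to 1 is refused whole. A call with a gripper value outside its range is refused whole. "jaw" is the finger opening in mm, from 0 to 85.4, set as the call begins (left out, the last holds). The fingers move at their own pace and stop on an object; "grip_force" is the grip in N (left out, the last holds). Time passes only in rows, so rows that repeat a pose let the fingers close. It gives the time, the measured TCP pose, the force, the opening and the grip force at its end, in the units of the state.
- env.observe(): the state, without advancing time (a new reading comes with each control period).
- get_image(name): name is "side" or "top"; returns a dict with "img" (400x640x3 uint8, red, green, blue), "z_map" (400x640 float32, m along the optical axis (not along the pixel's ray), 0 where there is no reading), "intrinsics" (3x3 intrinsics, pixels), "D" ([k1, k2, p1, p2, k3] as OpenCV has them; the pictures are not rectified), "rvec" (rotation vector, rad) and "tvec" (3), from world to camera coordinates, as OpenCV has them. Camera axes: x right, y down, z forward; pixel columns grow to the right and rows downward; lengths in m; the calibration is good to about 2 mm. A picture is of the moment at which its call begins.
- close_job(): hands the job in; it is judged then, once.
The state is a dict: "time_s": time; "q": joint angles; "qvel": joint speeds; "joint_efforts": joint torques, N m; "position": TCP position; "tool_rot": TCP orientation; "ft_force": force on the tool from outside, world axes, zero at the start; "wrist_torque": the same for the moment, N m; "grip_width": finger opening in m; "gripper_force": force on a finger pad.
Only numpy, scipy, OpenCV 4.12 (cv2) and the standard library are available. Lean on these libraries where they do the work, as an engineer would, in place of code of your own. Each camera call takes 0.05 s, during which the arm holds its last target. There are 200 camera calls.

TASK

One of these two identical inspection torches still has its cells in, the other is empty: feel by lifting which is the heavy one. Press the loaded torch down, without ramming it, into the spring-jaw bracket until it bottoms and the jaw has snapped shut over it, and lay the empty one in the white tray for new cells. Do not drop or throw either, and leave the oil can, spray can and sanding block standing where they are.

Things in the scene. Friction and masses are not known exactly. Their poses are not given: they have to be found in the camera images.
- torch_1: One of two torches that look alike, 184 mm long, lying along its own y axis, lens to +y. Round black barrel, diameter 32 mm, 116 mm long, centred on the origin; beyond it at +y an eight-sided head (46 mm long) and at -y an eight-sided tail cap (22 mm), both 40 mm over the flats, so it does not roll. Origin on the underside, 20 mm below the axis. Balances at mid-barrel.
- torch_2: The other torch, same shape and frame. One of the two has its cells in and weighs about 0.50 kg, the other is empty and weighs about 0.19 kg (each within 15 %). Neither name nor looks nor place tells which.
- torch_1_mid (a point): Middle of torch_1's barrel, on its axis; y along the torch toward the lens.
- torch_2_mid (a point): Middle of torch_2's barrel, on its axis; y along the torch toward the lens.
- bracket: Torch bracket fixed to the bench: grey plate 76 x 136 x 5 mm (x, y, z), origin at the centre of its underside. A torch lies in it along y, either way round, its barrel across two steel forks (each 8 mm wide, at y = -47 and +47 mm). 35 mm between the cheeks of a fork; the flared -x cheeks reach 62 mm above the bench, the +x cheeks 41 mm.
- bracket_seat (a point): Where mid-barrel, on the axis, lies when a torch is seated: 42 mm above the bench over the plate's centre; x toward the jaw's side, y along the torch. Play of 7 mm either way along y before head or cap meets a fork. Fingers have 68 mm free along y about the seat, down to 18 mm above the bench.
- jaw (a joint): Angle of the red sprung jaw hinged under the barrel, rad: 0 shut, springs back by itself. Its two arms stand at y = -38 and +38 mm on the +x side, bent lips over the barrel, tops 77 mm above the bench. The barrel coming straight down opens it to about 0.13: the push rises to 5 to 10 N about 27 mm above the seat, from 15 mm the lips draw the barrel down, then it meets the forks' rigid bottom.
- white_tray: White drip tray, fixed, open at the top, 222 x 322 x 88 mm (x by y by z), inside 162 x 256 mm; inner floor 3 mm above the bench; origin at the centre of the underside.
- oil_can: Small metal oil can with a spout, 68 x 81 x 166 mm, standing loose at the back; origin at the centre of its underside.
- spray_can: Red aerosol can, 59 mm in diameter, 198 mm tall, standing loose at the back; origin at the centre of its underside.
- sanding_block: Brown sanding block 62 x 100 x 28 mm, lying loose at the left; origin at the centre of its underside.

How it is judged:
By the outcome, as a careful person would: the job done as asked, in the order asked, and still so for the second after the job is handed in, with the robot touching nothing.
It also fails if it takes over 58 s, if anything falls off the work surface, if the arm or the gripper's body presses on something with over 40 N, if the wrist force passes 120 N, or if a joint passes its speed limit or range.

## Working session

There is one attempt and no reset: what is moved stays moved. The work goes in short steps, Python scripts to look and compute and a tool call to move; the robot and the scene stay as the last step left them, time stands still between calls to the robot, and variables do not carry over. Pictures are saved under pics/ and viewed, at most 10 in all, crops included, and the job is handed in when it is done.

Besides the shell and the picture viewer there is one more tool, called after ">>>" by a JSON object that holds its "fn" and its "kwargs", one argument or row to a line. step_arm: Moves the arm, as the interface text tells. Its arguments: {"type":"object","properties":{"targets":{"type":"array","items":{"type":"array"}},"jaw":{"type":"number"},"grip_force":{"type":"number"}},"required":["targets"]}

```bash
mkdir -p pics; ls; cat > h.py <<'E'
import numpy as np, cv2, pickle
from rig import env, get_image, close_job
def cam(n):
    c=get_image(n); c['R']=cv2.Rodrigues(np.array(c['rvec'],float))[0]; c['t']=np.array(c['tvec'],float).ravel(); c['K']=np.array(c['intrinsics'],float); c['D']=np.array(c['D'],float); return c
def ray(c,uv):
    p=cv2.undistortPoints(np.array(uv,float).reshape(-1,1,2),c['K'],c['D']).reshape(-1,2)
    return np.c_[p,np.ones(len(p))]
def onplane(c,uv,z):
    d=ray(c,uv)@c['R']; o=-c['R'].T@c['t']
    return o+d*((z-o[2])/d[:,2])[:,None]
def bydepth(c,uv):
    uv=np.array(uv).reshape(-1,2); z=c['z_map'][uv[:,1].astype(int),uv[:,0].astype(int)]
    return (ray(c,uv)*z[:,None]-c['t'])@c['R']
def cloud(c):
    v,u=np.nonzero(c['z_map']>0); uv=np.c_[u,v]
    return uv,bydepth(c,uv),c['img'][v,u]
def save(c,n): cv2.imwrite('pics/'+n+'.png',c['img'][:,:,::-1])
E
python3 - <<'E'
from h import *
for n in('top','side'):
    c=cam(n); save(c,n+'0'); pickle.dump(c,open(n+'0.pkl','wb')); print(n,(-c['R'].T@c['t']).round(3),(c['z_map']>0).mean())
print(env.observe())
E
```

```text
pics
top [0.307 0.049 1.397] 0.9959375
side [0.021 1.368 1.131] 0.99611328125
{'time_s': 0.1, 'q': array([-7.65654494e+01,  2.18372089e+01,  7.43800132e+01, -1.08631713e-03,
        8.38571716e+01, -1.23341798e+01]), 'qvel': array([-0.08729053, -0.1604291 , -0.19969624, -0.09348012, -0.01357036,
        0.04695738]), 'joint_efforts': array([ 4.20817683e-03, -4.49221373e+01, -2.31658387e+01, -1.04449782e-04,
        3.64142899e-03,  1.46762329e-05]), 'position': array([ 0.23905132, -0.49503961,  0.23077511]), 'tool_rot': array([[ 9.00555322e-01,  4.34741313e-01, -3.20001462e-04],
       [ 4.34741354e-01, -9.00554480e-01,  1.25850453e-03],
       [ 2.58945162e-04, -1.27247082e-03, -9.99999157e-01]]), 'ft_force': array([ 0.68970915,  0.17116582, -0.42832693]), 'wrist_torque': array([-0.03974737,  0.02468282, -0.00085415]), 'gripper_force': 0.0, 'grip_width': 0.08566760197964626}
```

View pics/top0.png

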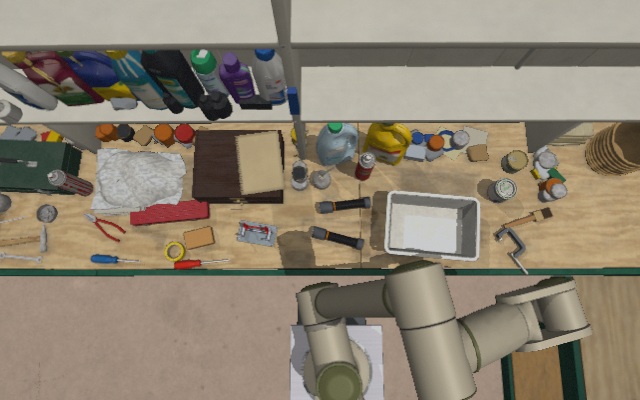

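View pics/side0.png

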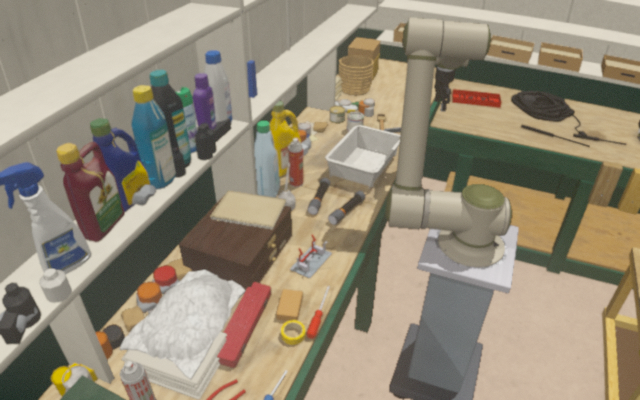

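The top view has the torches at about (343,205) and (337,238), the bracket with its red jaw at (257,233), the tray at (433,225), the spray can at (366,165) and the oil can at (322,178). The side view shows the same row.

```bash
cat > m1.py <<'E'
from h import *
T=pickle.load(open('top0.pkl','rb')); S=pickle.load(open('side0.pkl','rb'))
ut,Pt,Ct=cloud(T); us,Ps,Cs=cloud(S)
big=cv2.resize(T['img'][150:275,225:385],None,fx=5,fy=4.8,interpolation=cv2.INTER_CUBIC); cv2.imwrite('pics/crop1.png',big[:,:,::-1])
def box(n,uc,P,u0,u1,v0,v1,lo,hi):
    m=(uc[:,0]>=u0)&(uc[:,0]<=u1)&(uc[:,1]>=v0)&(uc[:,1]<=v1)&(P[:,2]>lo)&(P[:,2]<hi)
    q=P[m]; c=q[:,:2].mean(0); r=cv2.minAreaRect(q[:,:2].astype(np.float32))
    print(n,len(q),'rect',np.round(r[0],4),np.round(r[1],4),round(r[2],1),'zmax',np.percentile(q[:,2],[50,95,99]).round(4)); return q
for n,b in dict(torchA=(312,374,192,218),torchB=(305,368,222,254)).items():
    q=box('top '+n,ut,Pt,*b,0.012,0.07)
    # centreline by slices along y
    a=np.linalg.svd(q[:,:2]-q[:,:2].mean(0))[2][0]; a*=np.sign(a[1]); s=(q[:,:2]-q[:,:2].mean(0))@a; t=(q[:,:2]-q[:,:2].mean(0))@np.array([-a[1],a[0]])
    print('dir',a,'mean',q.mean(0)); 
    for k in np.arange(-.1,.1,.01):
        w=(s>=k)&(s<k+.01)
        if w.any(): print(round(k,3),w.sum(),t[w].min().round(4),t[w].max().round(4),np.percentile(q[w,2],90).round(4),end=' | ')
    print()
box('bracket',ut,Pt,233,282,216,250,0.003,0.1)
box('bracket high',ut,Pt,233,282,216,250,0.03,0.1)
box('tray rim',ut,Pt,380,485,188,262,0.07,0.12)
box('block',ut,Pt,183,218,222,250,0.012,0.05)
box('spray',ut,Pt,350,380,145,185,0.1,0.25); box('oil',ut,Pt,308,334,165,190,0.05,0.25)
m=(ut[:,1]<125);print('shelf front: ',[ (k,Pt[(ut[:,0]==k)&(ut[:,1]<125)&(Pt[:,2]>.25)].min(0).round(3)) for k in (200,257,340,430)])
m=(abs(Pt[:,0]-.45)<.12)&(Pt[:,1]>-.45)&(Pt[:,1]<.5)&(Pt[:,2]>.06); q=Pt[m]; 
for y in np.arange(-.45,.5,.05):
    w=(q[:,1]>=y)&(q[:,1]<y+.05)
    if w.any(): print(round(y,2),q[w,2].max().round(3),q[w,0].min().round(3),q[w,0].max().round(3))
E
python3 m1.py
```

```text
top torchA 505 rect [ 0.5697 -0.0363] [0.0402 0.1858] 6.7 zmax [0.0332 0.041  0.0429]
dir [-0.11582058  0.99327015] mean [ 0.56734627 -0.03433828  0.03259882]
-0.1 15 -0.0191 0.0175 0.0381 | -0.09 30 -0.0207 0.0179 0.0409 | -0.08 33 -0.0217 0.0178 0.041 | -0.07 24 -0.0159 0.0137 0.0353 | -0.06 27 -0.0181 0.0129 0.0355 | -0.05 23 -0.0185 0.0125 0.0366 | -0.04 22 -0.014 0.0143 0.0364 | -0.03 25 -0.017 0.0133 0.0368 | -0.02 24 -0.017 0.0122 0.0371 | -0.01 27 -0.015 0.0148 0.0373 | -0.0 23 -0.0163 0.0131 0.0359 | 0.01 23 -0.0166 0.0129 0.0356 | 0.02 25 -0.0152 0.0143 0.0378 | 0.03 26 -0.0171 0.013 0.0365 | 0.04 27 -0.0213 0.017 0.0415 | 0.05 33 -0.0222 0.0179 0.0403 | 0.06 31 -0.0186 0.018 0.0414 | 0.07 33 -0.0212 0.0173 0.0403 | 0.08 32 -0.0222 0.0178 0.041 | 0.09 2 -0.0151 0.0115 0.0316 | 
top torchB 519 rect [ 0.4498 -0.0093] [0.1871 0.0402] 74.7 zmax [0.0333 0.0412 0.0437]
dir [0.26202844 0.96506015] mean [ 0.4492542  -0.00634675  0.03293764]
-0.1 16 -0.0211 0.0167 0.0402 | -0.09 29 -0.0193 0.0189 0.0402 | -0.08 33 -0.0209 0.0174 0.0425 | -0.07 25 -0.0169 0.0144 0.037 | -0.06 27 -0.0
[... 712 characters left out ...]
0.2235] 84.5 zmax [0.0854 0.0905 0.0922]
block 516 rect [0.451  0.4939] [0.0629 0.1137] 14.1 zmax [0.0267 0.0318 0.0335]
spray 379 rect [ 0.7229 -0.0903] [0.1061 0.1005] 66.0 zmax [0.1611 0.1895 0.1987]
oil 155 rect [0.6687 0.0432] [0.0468 0.0596] 37.8 zmax [0.0627 0.1378 0.1566]
shelf front:  [(200, array([0.748, 0.279, 0.352])), (257, array([0.748, 0.17 , 0.356])), (340, array([ 0.748, -0.008,  0.301])), (430, array([ 0.746, -0.269,  0.351]))]
-0.45 0.094 0.363 0.57
-0.4 0.091 0.37 0.389
-0.35 0.093 0.374 0.392
-0.3 0.091 0.381 0.399
-0.25 0.092 0.384 0.403
-0.2 0.675 0.331 0.57
-0.15 0.671 0.33 0.342
-0.1 0.643 0.331 0.331
0.2 0.075 0.435 0.486
0.3 0.099 0.453 0.543
0.35 0.098 0.542 0.543
```

View pics/crop1.png

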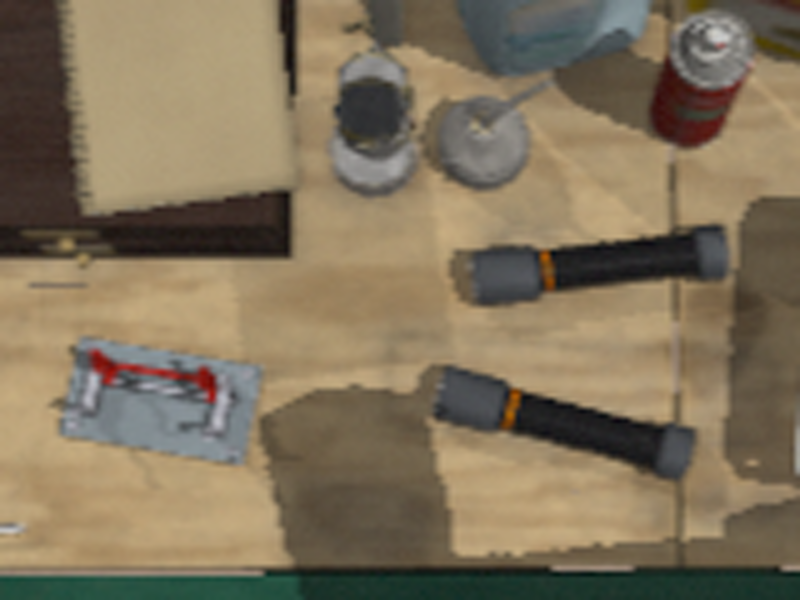

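The crop shows both torches with their heads (orange ring beside) at the left, i.e. +y. The bracket's red jaw is on its upper (+x) side, and the plate is turned slightly. Next I'll measure the plate and jaw, and cross-check from the side view.

```bash
cat > m2.py <<'E'
from h import *
T=pickle.load(open('top0.pkl','rb')); S=pickle.load(open('side0.pkl','rb'))
def tri(a,b):
    o=[-c['R'].T@c['t'] for c in(T,S)]; d=[(ray(c,[p])@c['R'])[0] for c,p in((T,a),(S,b))]
    s=np.linalg.lstsq(np.c_[d[0],-d[1]],o[1]-o[0],rcond=None)[0]; p=o[0]+s[0]*d[0]; q=o[1]+s[1]*d[1]
    return ((p+q)/2).round(4),np.linalg.norm(p-q).round(4)
def hsv(c): return cv2.cvtColor(c['img'],cv2.COLOR_RGB2HSV)
def comps(m,u0,u1,v0,v1,mn=4):
    k=np.zeros_like(m,np.uint8); k[v0:v1,u0:u1]=m[v0:v1,u0:u1]
    n,l,st,ce=cv2.connectedComponentsWithStats(k,connectivity=8)
    return [(st[i,4],ce[i].round(2)) for i in range(1,n) if st[i,4]>=mn],k
h=hsv(T); hs=hsv(S)
org=lambda h:((h[...,0]>8)&(h[...,0]<22)&(h[...,1]>150)&(h[...,2]>110)).astype(np.uint8)
red=lambda h:(((h[...,0]<7)|(h[...,0]>172))&(h[...,1]>130)&(h[...,2]>60)).astype(np.uint8)
print('orange top',comps(org(h),305,375,190,255)[0]); print('orange side',comps(org(hs),300,370,175,230)[0])
r1,k1=comps(red(h),233,282,216,250); r2,k2=comps(red(hs),285,335,225,280)
print('red top',r1,'side',r2)
v,u=np.nonzero(k1); p=bydepth(T,np.c_[u,v]); i=p[:,2]>.05; print('red lips top cloud',p[i].round(3).tolist()[:20])
# plate
g=((h[...,1]<60)&(h[...,2]>90)).astype(np.uint8); _,k=comps(g,228,290,212,255)
k=cv2.morphologyEx(k|k1,cv2.MORPH_CLOSE,np.ones((5,5)))
c=max(cv2.findContours(k,0,2)[0],key=cv2.contourArea)[:,0]; w=onplane(T,c,.005)[:,:2].astype(np.float32)
print('plate top',cv2.minAreaRect(w),cv2.boxPoints(cv2.minAreaRect(w)).round(3).tolist())
uv,P,C=cloud(T); m=(k[uv[:,1],uv[:,0]]>0)&(P[:,2]<.012)&(P[:,2]>-.003); print('plate z',np.median(P[m,2]),cv2.minAreaRect(P[m,:2].astype(np.float32)))
# side clouds
us,Ps,Cs=cloud(S)
for n,x0,x1,y0,y1 in(('A',.53,.61,-.16,.08),('B',.40,.5,-.13,.1)):
    m=(Ps[:,0]>x0)&(Ps[:,0]<x1)&(Ps[:,1]>y0)&(Ps[:,1]<y1)&(Ps[:,2]>.012)&(Ps[:,2]<.06); r=cv2.minAreaRect(Ps[m,:2].astype(np.float32)); print('side',n,m.sum(),r,np.percentile(Ps[m,2],[95,99]).round(4))
m=(Ps[:,0]>.4)&(Ps[:,0]<.55)&(Ps[:,1]>.2)&(Ps[:,1]<.36)&(Ps[:,2]>.045)&(Ps[:,2]<.1); q=Ps[m]; print('side bracket high',q.round(3)[::3].tolist())
cv2.imwrite('pics/sc.png',cv2.resize(S['img'][170:290,270:400],None,fx=5,fy=5,interpolation=cv2.INTER_CUBIC)[:,:,::-1])
E
python3 m2.py
```

```text
orange top [(np.int32(11), array([333.82, 204.73])), (np.int32(14), array([327. , 234.5]))]
orange side [(np.int32(5), array([343.2, 209.8]))]
red top [(np.int32(57), array([254.98, 227.26]))] side [(np.int32(7), array([312.71, 249.71])), (np.int32(9), array([303.89, 258.22]))]
red lips top cloud [[0.497, 0.321, 0.073], [0.497, 0.316, 0.076], [0.494, 0.317, 0.073], [0.493, 0.313, 0.078], [0.492, 0.32, 0.06], [0.491, 0.315, 0.064], [0.493, 0.314, 0.051], [0.488, 0.319, 0.063], [0.488, 0.316, 0.062], [0.485, 0.316, 0.056], [0.483, 0.244, 0.074], [0.483, 0.24, 0.075], [0.479, 0.244, 0.074], [0.48, 0.241, 0.071], [0.482, 0.239, 0.056], [0.478, 0.245, 0.062], [0.477, 0.241, 0.066], [0.478, 0.239, 0.057], [0.474, 0.245, 0.062], [0.474, 0.242, 0.063]]
plate top ((0.47020581364631653, 0.2835127115249634), (0.13798034191131592, 0.0763438269495964), 79.98326873779297) [[0.42100000381469727, 0.22200000286102295], [0.4959999918937683, 0.20900000631809235], [0.5199999809265137, 0.3449999988079071], [0.4449999928474426, 0.3580000102519989]]
plate z 0.004165643907868454 ((0.4708705544471741, 0.2841
[... 234 characters left out ...]
19461250305, -0.0023457184433937073), (0.1904754936695099, 0.04298492148518562), 75.1005859375) [0.0432 0.045 ]
side bracket high [[0.488, 0.246, 0.078], [0.484, 0.245, 0.075], [0.482, 0.251, 0.076], [0.48, 0.248, 0.07], [0.486, 0.242, 0.054], [0.475, 0.243, 0.059], [0.482, 0.251, 0.059], [0.543, 0.33, 0.099], [0.484, 0.247, 0.051], [0.442, 0.247, 0.061], [0.445, 0.249, 0.057], [0.543, 0.338, 0.093], [0.544, 0.349, 0.098], [0.543, 0.359, 0.098], [0.502, 0.317, 0.073], [0.494, 0.327, 0.08], [0.493, 0.315, 0.066], [0.488, 0.326, 0.069], [0.489, 0.324, 0.062], [0.492, 0.324, 0.057], [0.495, 0.325, 0.052], [0.493, 0.322, 0.047], [0.457, 0.343, 0.065], [0.458, 0.342, 0.06], [0.463, 0.337, 0.045]]
```

View pics/sc.png

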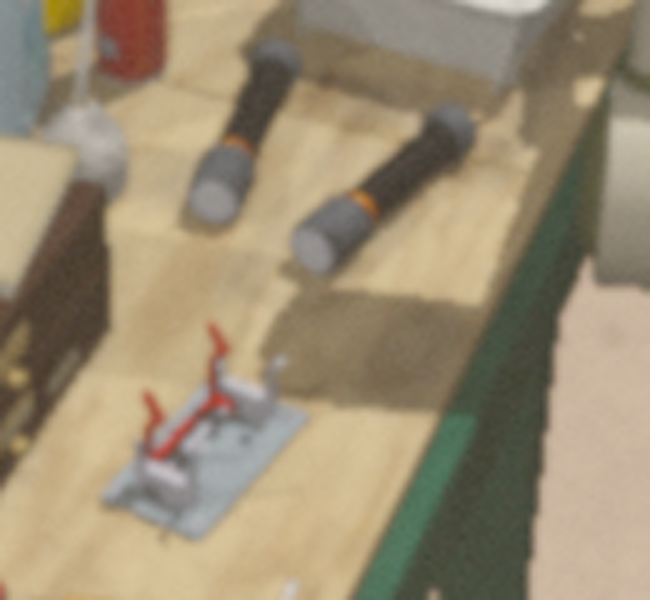

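```bash
cat > go.py <<'E'
import sys; from h import *
from scipy.spatial.transform import Rotation as Ro
def need(x,y,z,hd):
    s=env.observe(); R=s['tool_rot']; h=np.radians(hd); X=np.array([np.cos(h),np.sin(h),0]); Z=np.array([0,0,-1.]); G=np.c_[X,np.cross(Z,X),Z]
    print('t',s['time_s'],'pos',s['position'].round(4),'shift',(R.T@(np.array([x,y,z])-s['position'])/.3).round(3),'turn',(Ro.from_matrix(R.T@G).as_rotvec(degrees=True)/45).round(3),'F',s['ft_force'].round(2))
if __name__=='__main__': need(*map(float,sys.argv[1:]))
E
python3 go.py .448 -.019 .12 74.8
```

```text
t 0.1 pos [ 0.2391 -0.495   0.2308] shift [ 1.317 -1.126  0.371] turn [-1.00e-03 -1.00e-03 -1.09e+00] F [ 0.69  0.17 -0.43]
```

>>> {"fn": "step_arm", "kwargs": {
  "targets": [
    [[0.05,-0.04,0],[0,0,-0.05]],
    [[0.15,-0.12,0],[0,0,-0.15]],
    [[0.25,-0.21,0],[0,0,-0.26]],
    [[0.36,-0.3,0],[0,0,-0.37]],
    [[0.47,-0.4,0],[0,0,-0.48]],
    [[0.58,-0.5,0],[0,0,-0.6]],
    [[0.69,-0.59,0],[0,0,-0.7]],
    [[0.8,-0.68,0],[0,0,-0.8]],
    [[0.88,-0.75,0],[0,0,-0.9]],
    [[0.94,-0.8,0],[0,0,-0.95]]
  ],
  "jaw": 85
}}

```text
time_s: 0.93
position: [0.3891, -0.1531, 0.2313]
tool_rot: [[0.361, 0.933, -0.0], [0.933, -0.361, 0.001], [0.001, -0.0, -1.0]]
ft_force: [0.7, 0.2, -0.1]
grip_width: 0.0851
gripper_force: 0.0
```

```bash
python3 go.py .448 -.019 .12 74.8
```

```text
t 0.9333 pos [ 0.3891 -0.1531  0.2313] shift [0.487 0.022 0.371] turn [-0.    -0.001 -0.132] F [ 0.7   0.16 -0.06]
```

>>> {"fn": "step_arm", "kwargs": {
  "targets": [
    [[0.1,0,0.05],[0,0,-0.03]],
    [[0.2,0,0.15],[0,0,-0.06]],
    [[0.28,0,0.25],[0,0,-0.09]],
    [[0.35,0,0.33],[0,0,-0.1]],
    [[0.35,0,0.37],[0,0,-0.1]],
    [[0.35,0,0.37],[0,0,-0.1]],
    [[0.35,0,0.37],[0,0,-0.1]]
  ]
}}

```text
time_s: 1.52
position: [0.4271, -0.0588, 0.1203]
tool_rot: [[0.292, 0.957, -0.001], [0.957, -0.292, 0.0], [0.0, -0.001, -1.0]]
ft_force: [0.8, -0.2, 0.2]
grip_width: 0.0848
gripper_force: 0.0
```

```bash
python3 go.py .448 -.019 .006 74.8
```

```text
t 1.5167 pos [ 0.4271 -0.0588  0.1203] shift [0.147 0.028 0.381] turn [-0.002 -0.    -0.039] F [ 0.84 -0.16  0.17]
```

>>> {"fn": "step_arm", "kwargs": {
  "targets": [
    [[0.05,0.01,0],[0,0,-0.02]],
    [[0.12,0.02,0],[0,0,-0.04]],
    [[0.147,0.028,0.06],[0,0,-0.04]],
    [[0.147,0.028,0.15],[0,0,-0.04]],
    [[0.147,0.028,0.24],[0,0,-0.04]],
    [[0.147,0.028,0.31],[0,0,-0.04]],
    [[0.147,0.028,0.36],[0,0,-0.04]],
    [[0.147,0.028,0.38],[0,0,-0.04]],
    [[0.147,0.028,0.38],[0,0,-0.04]],
    [[0.147,0.028,0.38],[0,0,-0.04]]
  ]
}}

```text
time_s: 2.35
position: [0.4488, -0.0197, 0.0073]
tool_rot: [[0.262, 0.965, 0.002], [0.965, -0.262, -0.001], [-0.0, 0.002, -1.0]]
ft_force: [0.0, -0.4, 0.2]
grip_width: 0.0845
gripper_force: 0.0
```

```bash
python3 go.py .448 -.019 .006 74.8; python3 - <<'E'
from h import *
c=cam('top'); cv2.imwrite('pics/g1.png',cv2.resize(c['img'][150:275,225:385],None,fx=5,fy=4.8,interpolation=cv2.INTER_CUBIC)[:,:,::-1])
E
```

```text
t 2.35 pos [ 0.4488 -0.0197  0.0073] shift [ 0.002 -0.003  0.004] turn [ 0.002  0.    -0.   ] F [ 0.02 -0.35  0.18]
```

View pics/g1.png

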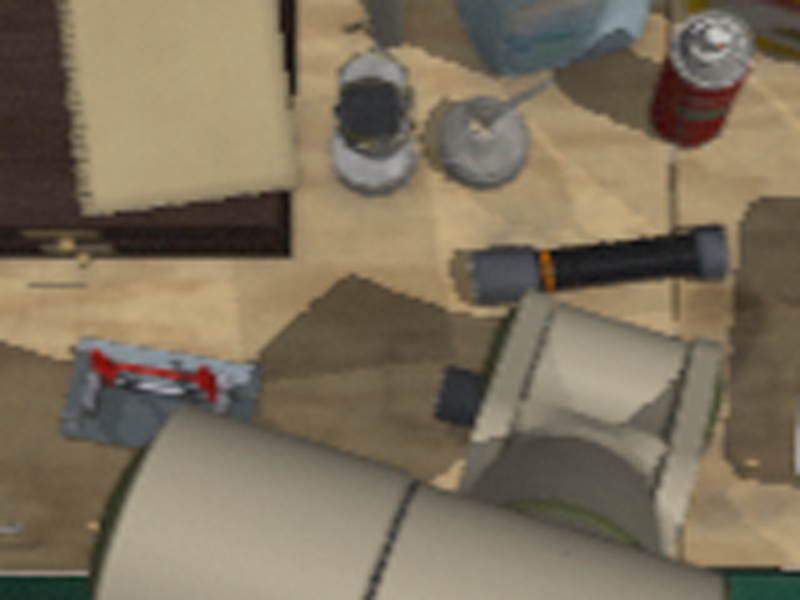

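The hand is down over the near torch, with the torch's head still visible at (458,397), and nothing has been disturbed. I'll close the fingers.

>>> {"fn": "step_arm", "kwargs": {
  "targets": [
    [[0,0,0],[0,0,0]],
    [[0,0,0],[0,0,0]],
    [[0,0,0],[0,0,0]],
    [[0,0,0],[0,0,0]],
    [[0,0,0],[0,0,0]],
    [[0,0,0],[0,0,0]],
    [[0,0,0],[0,0,0]],
    [[0,0,0],[0,0,0]]
  ],
  "jaw": 0,
  "grip_force": 50
}}

```text
time_s: 3.07
position: [0.4483, -0.0192, 0.0068]
tool_rot: [[0.262, 0.965, 0.001], [0.965, -0.262, -0.0], [-0.0, 0.001, -1.0]]
ft_force: [-0.1, 0.0, 5.5]
grip_width: 0.0311
gripper_force: 49.9
```

>>> {"fn": "step_arm", "kwargs": {
  "targets": [
    [[0,0,0],[0,0,0]],
    [[0,0,-0.02],[0,0,0]],
    [[0,0,-0.05],[0,0,0]],
    [[0,0,-0.08],[0,0,0]],
    [[0,0,-0.11],[0,0,0]],
    [[0,0,-0.12],[0,0,0]],
    [[0,0,-0.12],[0,0,0]],
    [[0,0,-0.12],[0,0,0]],
    [[0,0,-0.12],[0,0,0]],
    [[0,0,-0.12],[0,0,0]]
  ]
}}

```text
time_s: 3.9
position: [0.4478, -0.019, 0.0419]
tool_rot: [[0.262, 0.965, -0.001], [0.965, -0.262, 0.0], [0.0, -0.001, -1.0]]
ft_force: [0.5, 0.0, -5.3]
grip_width: 0.031
gripper_force: 50.9
```

```bash
python3 - <<'E'
from h import *
for i in range(3):
    s=env.observe(); print(s['ft_force'],s['wrist_torque'],s['joint_efforts'][1:3]); c=cam('side')
save(c,'s1'); pickle.dump(c,open('s1.pkl','wb'))
E
```

```text
[ 4.55671316e-01  5.03071918e-03 -5.30007015e+00] [-0.02507169 -0.00825706  0.04062798] [-41.58648491 -14.12520647]
[ 0.14365103 -0.04706029 -4.86086999] [-0.03056305 -0.02737645  0.01529784] [-41.50874734 -14.10831928]
[-0.09082082  0.68391583 -3.93490323] [-0.01333399 -0.04485808 -0.00574204] [-41.45467043 -14.10481185]
```

The lift reads about 4.8 N, so this near torch is the loaded one (0.5 kg). I'll carry it over the bracket.

>>> {"fn": "step_arm", "kwargs": {
  "targets": [
    [[0.02,0,-0.05],[0,0,0]],
    [[0.06,0,-0.12],[0,0,0]],
    [[0.12,0.01,-0.2],[0,0,-0.01]],
    [[0.2,0.02,-0.28],[0,0,-0.02]],
    [[0.3,0.04,-0.36],[0,0,-0.04]],
    [[0.4,0.07,-0.4],[0,0,-0.06]],
    [[0.5,0.1,-0.4],[0,0,-0.08]],
    [[0.6,0.12,-0.4],[0,0,-0.1]],
    [[0.7,0.14,-0.4],[0,0,-0.11]],
    [[0.78,0.16,-0.4],[0,0,-0.12]]
  ]
}}

```text
time_s: 4.88
position: [0.5558, 0.1962, 0.1618]
tool_rot: [[0.169, 0.986, -0.001], [0.986, -0.169, 0.0], [-0.0, -0.001, -1.0]]
ft_force: [-0.3, -0.7, -4.6]
grip_width: 0.0307
gripper_force: 51.3
```

```bash
python3 go.py .4715 .2855 .16 80
```

```text
t 4.8833 pos [0.5558 0.1962 0.1618] shift [ 0.246 -0.327  0.006] turn [-0.001  0.     0.007] F [-0.27 -0.74 -4.64]
```

>>> {"fn": "step_arm", "kwargs": {
  "targets": [
    [[0.02,-0.03,0],[0,0,0]],
    [[0.06,-0.08,0],[0,0,0]],
    [[0.11,-0.15,0],[0,0,0]],
    [[0.17,-0.22,0],[0,0,0]],
    [[0.21,-0.28,0],[0,0,0]],
    [[0.24,-0.32,0],[0,0,0.005]],
    [[0.246,-0.327,0.006],[0,0,0.007]],
    [[0.246,-0.327,0.006],[0,0,0.007]],
    [[0.246,-0.327,0.006],[0,0,0.007]],
    [[0.246,-0.327,0.006],[0,0,0.007]]
  ]
}}

```text
time_s: 5.72
position: [0.4722, 0.2828, 0.1603]
tool_rot: [[0.176, 0.984, -0.0], [0.984, -0.176, -0.0], [-0.0, -0.0, -1.0]]
ft_force: [-0.6, 1.0, -4.6]
grip_width: 0.031
gripper_force: 51.6
```

```bash
python3 go.py .4715 .2855 .16 80; python3 - <<'E'
from h import *
t=cam('top');s=cam('side');pickle.dump((t,s),open('ov.pkl','wb'))
a=cv2.resize(t['img'][180:270,210:330],None,fx=4,fy=4,interpolation=cv2.INTER_CUBIC); b=cv2.resize(s['img'][180:290,260:380],None,fx=4,fy=4,interpolation=cv2.INTER_CUBIC)[:360,:320]
b=cv2.resize(s['img'][190:290,260:340],None,fx=4,fy=4,interpolation=cv2.INTER_CUBIC)
a=np.vstack([a,np.zeros((40,480,3),np.uint8)]); cv2.imwrite('pics/ov.png',np.hstack([a,b])[:,:,::-1])
E
```

```text
t 5.7167 pos [0.4722 0.2828 0.1603] shift [ 0.008 -0.004  0.001] turn [-0.     0.    -0.003] F [-0.62  0.96 -4.61]
```

View pics/ov.png

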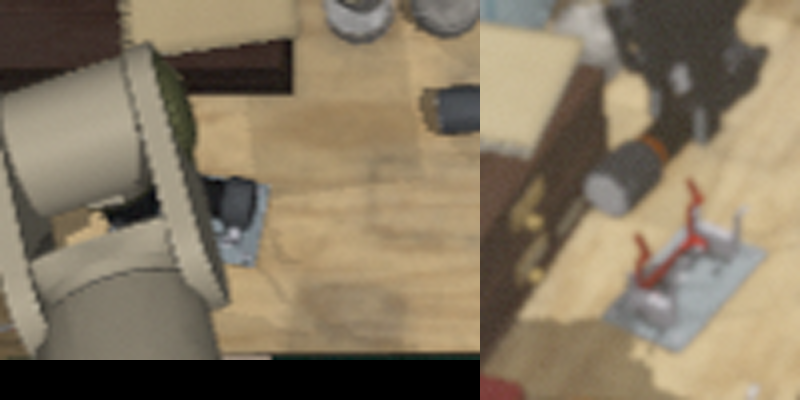

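The top view has the tail cap visible at crop (240,205), roughly over the bracket. The side view has the head and orange ring at crop (625,180), with the bracket below it at (680,275). I'll compare torch and bracket within each camera, so the calibration error cancels.

```bash
cat > m3.py <<'E'
from h import *
t,s=pickle.load(open('ov.pkl','rb')); S0=pickle.load(open('side0.pkl','rb')); T0=pickle.load(open('top0.pkl','rb'))
C=np.array([.4705,.284]); a=np.radians(10); Y=np.array([np.sin(a),np.cos(a)]); X=np.array([np.cos(a),-np.sin(a)])
B=lambda P:np.c_[(P[:,:2]-C)@X,(P[:,:2]-C)@Y,P[:,2]]
st=env.observe()['position'][None]; print('tcp in bracket',B(st).round(4))
for n,c,c0 in(('top',t,T0),('side',s,S0)):
    uv,P,_=cloud(c); b=B(P)
    m=(abs(b[:,0])<.035)&(abs(b[:,2]-.1735)<.026)
    h=b[m&(b[:,1]>.066)&(b[:,1]<.115)]; k=b[m&(b[:,1]<-.061)&(b[:,1]>-.1)]
    for nm,q in(('head',h),('tail',k)):
        if len(q)>8: print(n,nm,len(q),'x',np.percentile(q[:,0],[2,50,98]).round(4),'y',np.percentile(q[:,1],[2,50,98]).round(4),'z',np.percentile(q[:,2],[2,50,98]).round(4))
    top=b[m&(b[:,2]>.19)&(abs(b[:,1])>.06)]; print(n,'top flat',len(top),top[:8].round(4).tolist())
    uv,P,I=cloud(c0); b=B(P); m=(abs(b[:,0])<.06)&(abs(b[:,1])<.09); hh=cv2.cvtColor(I[None],cv2.COLOR_RGB2HSV)[0]
    p=b[m&(hh[:,1]<60)&(hh[:,2]>90)&(b[:,2]<.015)]; r=cv2.minAreaRect(p[:,:2].astype(np.float32)); print(n,'plate',len(p),np.round(r[0],4),np.round(r[1],4),r[2],np.median(p[:,2]))
    q=b[m&(b[:,2]>.03)&(b[:,2]<.09)]; q=q[np.argsort(q[:,1])]
    for lo,hi in((-.06,-.02),(.02,.06)):
        w=q[(q[:,1]>lo)&(q[:,1]<hi)]; 
        for nm,f in(('-x cheek',w[w[:,0]<-.01]),('+x/jaw',w[w[:,0]>.005])): print(n,nm,len(f),f.mean(0).round(4) if len(f) else '',f.min(0).round(3) if len(f) else '',f.max(0).round(3) if len(f) else '')
# orange ring in side
h=cv2.cvtColor(s['img'],cv2.COLOR_RGB2HSV); o=((h[...,0]>6)&(h[...,0]<22)&(h[...,1]>130)&(h[...,2]>80)); v,u=np.nonzero(o[190:260,280:340]); uv=np.c_[u+280,v+190]; q=B(bydepth(s,uv)); print('ring',len(q),q.round(3).tolist()[:20])
E
python3 m3.py
```

```text
tcp in bracket [[ 0.0018 -0.0008  0.1604]]
top tail 104 x [-0.0192 -0.0008  0.0193] y [-0.0839 -0.0741 -0.0623] z [0.1649 0.1884 0.1955]
top top flat 42 [[0.011, -0.0628, 0.1917], [0.0118, -0.0692, 0.1935], [0.0133, -0.075, 0.1904], [0.0142, -0.0813, 0.1911], [0.0074, -0.064, 0.1956], [0.0084, -0.0665, 0.1917], [0.0085, -0.0703, 0.1961], [0.0105, -0.0789, 0.1919]]
top plate 610 [0.0001 0.0007] [0.1405 0.0766] 89.77362060546875 0.004103409863040459
top -x cheek 8 [-0.022  -0.0496  0.0557] [-0.027 -0.052  0.043] [-0.018 -0.046  0.066]
top +x/jaw 19 [ 0.0175 -0.042   0.0575] [ 0.01  -0.05   0.033] [ 0.023 -0.037  0.075]
top -x cheek 8 [-0.0215  0.0443  0.052 ] [-0.026  0.041  0.032] [-0.017  0.049  0.062]
top +x/jaw 16 [0.0161 0.0362 0.0599] [0.008 0.032 0.036] [0.021 0.048 0.078]
side head 224 x [-0.0176 -0.0036  0.0185] y [0.0679 0.0961 0.1061] z [0.1597 0.1857 0.1966]
side tail 9 x [-0.0167 -0.0156  0.0069] y [-0.0763 -0.07   -0.0628] z [0.1671 0.1738 0.1942]
side top flat 130 [[0.0162, -1.8313, 0.1976], [0.0122, -1.8385, 0.1965], [0.0007, -1.8371, 0.1994], [0.0163, -1.8122, 0.1972],
[... 318 characters left out ...]
 0.0553] [ 0.01  -0.049  0.031] [ 0.025 -0.03   0.084]
side -x cheek 16 [-0.0197  0.0509  0.0485] [-0.026  0.048  0.033] [-0.015  0.056  0.065]
side +x/jaw 35 [0.0169 0.0428 0.0539] [0.01  0.034 0.03 ] [0.025 0.054 0.081]
ring 26 [[0.004, 0.051, 0.192], [0.004, 0.045, 0.189], [-0.0, 0.052, 0.191], [-0.0, 0.046, 0.187], [-0.0, 0.041, 0.184], [-0.006, 0.054, 0.192], [-0.004, 0.046, 0.185], [-0.008, 0.047, 0.187], [-0.007, 0.051, 0.186], [-0.009, 0.049, 0.186], [-0.009, 0.049, 0.182], [-0.012, 0.048, 0.183], [-0.012, 0.053, 0.182], [-0.014, 0.052, 0.182], [0.019, -0.039, 0.069], [0.015, -0.033, 0.071], [0.015, -0.04, 0.066], [0.015, -0.034, 0.066], [0.011, -0.034, 0.068], [0.018, 0.038, 0.072]]
```

Relative to the bracket the torch is about 1 mm off in x and 3 mm off in y. I'll correct that and descend to just above the lips.

```bash
python3 go.py .4732 .2850 .064 80
```

```text
t 5.8167 pos [0.4722 0.2829 0.1604] shift [0.008 0.002 0.321] turn [-0.     0.    -0.004] F [ 0.54 -0.28 -4.9 ]
```

>>> {"fn": "step_arm", "kwargs": {
  "targets": [
    [[0.008,0.002,0.02],[0,0,0]],
    [[0.008,0.002,0.06],[0,0,0]],
    [[0.008,0.002,0.11],[0,0,0]],
    [[0.008,0.002,0.16],[0,0,0]],
    [[0.008,0.002,0.21],[0,0,0]],
    [[0.008,0.002,0.26],[0,0,0]],
    [[0.008,0.002,0.3],[0,0,0]],
    [[0.008,0.002,0.32],[0,0,0]],
    [[0.008,0.002,0.32],[0,0,0]],
    [[0.008,0.002,0.32],[0,0,0]]
  ],
  "grip_force": 80
}}

```text
time_s: 6.65
position: [0.4727, 0.2858, 0.0646]
tool_rot: [[0.175, 0.985, -0.0], [0.985, -0.175, -0.0], [-0.0, -0.0, -1.0]]
ft_force: [-0.4, 0.1, -3.5]
grip_width: 0.0306
gripper_force: 81.4
```

```bash
python3 go.py .4732 .2850 .0285 80
```

```text
t 6.65 pos [0.4727 0.2858 0.0646] shift [-0.002  0.002  0.12 ] turn [-0.     0.    -0.002] F [-0.35  0.13 -3.51]
```

Slow press, 1.5 mm per row.

>>> {"fn": "step_arm", "kwargs": {
  "targets": [
    [[0,0.001,0.005],[0,0,0]],
    [[0,0.001,0.01],[0,0,0]],
    [[0,0.001,0.015],[0,0,0]],
    [[0,0.001,0.02],[0,0,0]],
    [[0,0.001,0.025],[0,0,0]],
    [[0,0.001,0.03],[0,0,0]],
    [[0,0.001,0.035],[0,0,0]],
    [[0,0.001,0.04],[0,0,0]]
  ]
}}

```text
time_s: 7.32
position: [0.4721, 0.2862, 0.0534]
tool_rot: [[0.175, 0.985, -0.001], [0.985, -0.175, 0.001], [0.001, -0.001, -1.0]]
ft_force: [-8.9, 2.1, 4.4]
grip_width: 0.0309
gripper_force: 82.6
```

>>> {"fn": "step_arm", "kwargs": {
  "targets": [
    [[0,0,0.005],[0,0,0]],
    [[0,0,0.01],[0,0,0]],
    [[0,0,0.015],[0,0,0]],
    [[0,0,0.02],[0,0,0]]
  ]
}}

```text
time_s: 7.65
position: [0.4709, 0.286, 0.0466]
tool_rot: [[0.175, 0.985, -0.004], [0.985, -0.175, 0.0], [-0.001, -0.004, -1.0]]
ft_force: [-10.9, 3.3, 0.2]
grip_width: 0.0303
gripper_force: 81.9
```

>>> {"fn": "step_arm", "kwargs": {
  "targets": [
    [[0,0.003,0.005],[0,0,0]],
    [[0,0.004,0.01],[0,0,0]],
    [[0,0.004,0.015],[0,0,0]],
    [[0,0.004,0.02],[0,0,0]]
  ]
}}

```text
time_s: 7.98
position: [0.4712, 0.2856, 0.0398]
tool_rot: [[0.175, 0.985, -0.006], [0.985, -0.175, -0.001], [-0.002, -0.006, -1.0]]
ft_force: [-10.7, 2.3, -4.9]
grip_width: 0.0306
gripper_force: 81.3
```

>>> {"fn": "step_arm", "kwargs": {
  "targets": [
    [[0,0,0.005],[0,0,0]],
    [[0,0,0.01],[0,0,0]],
    [[0,0,0.015],[0,0,0]]
  ]
}}

```text
time_s: 8.23
position: [0.4711, 0.2854, 0.0349]
tool_rot: [[0.175, 0.985, -0.007], [0.985, -0.175, -0.001], [-0.002, -0.006, -1.0]]
ft_force: [-10.1, 2.7, -8.1]
grip_width: 0.0306
gripper_force: 81.0
```

>>> {"fn": "step_arm", "kwargs": {
  "targets": [
    [[0,0,0.004],[0,0,0]],
    [[0,0,0.008],[0,0,0]],
    [[0,0,0.011],[0,0,0]]
  ]
}}

```text
time_s: 8.48
position: [0.4716, 0.2853, 0.0314]
tool_rot: [[0.175, 0.985, -0.006], [0.985, -0.175, -0.001], [-0.002, -0.006, -1.0]]
ft_force: [-7.8, 0.8, -10.3]
grip_width: 0.0306
gripper_force: 80.8
```

>>> {"fn": "step_arm", "kwargs": {
  "targets": [
    [[0,0,0.003],[0,0,0]],
    [[0,0,0.006],[0,0,0]]
  ]
}}

```text
time_s: 8.65
position: [0.472, 0.2853, 0.0297]
tool_rot: [[0.175, 0.985, -0.005], [0.985, -0.175, -0.001], [-0.002, -0.005, -1.0]]
ft_force: [-4.9, 0.9, -10.4]
grip_width: 0.0304
gripper_force: 80.7
```

>>> {"fn": "step_arm", "kwargs": {
  "targets": [
    [[0,0,0.003],[0,0,0]],
    [[0,0,0.006],[0,0,0]]
  ]
}}

```text
time_s: 8.82
position: [0.4733, 0.2854, 0.0288]
tool_rot: [[0.175, 0.985, -0.002], [0.985, -0.175, -0.001], [-0.001, -0.002, -1.0]]
ft_force: [-8.0, -0.7, 2.9]
grip_width: 0.0309
gripper_force: 82.1
```

>>> {"fn": "step_arm", "kwargs": {
  "targets": [
    [[0,0,0.003],[0,0,0]],
    [[0,0,0.006],[0,0,0]]
  ]
}}

```text
time_s: 8.98
position: [0.4736, 0.2854, 0.0287]
tool_rot: [[0.175, 0.985, -0.0], [0.985, -0.175, -0.0], [-0.0, -0.0, -1.0]]
ft_force: [-11.1, -2.2, 17.9]
grip_width: 0.0307
gripper_force: 84.2
```

Bottomed, at the expected height. I'll release and retreat.

>>> {"fn": "step_arm", "kwargs": {
  "targets": [
    [[0,-0.004,-0.004],[0,0,0]],
    [[0,-0.005,-0.006],[0,0,0]]
  ]
}}

```text
time_s: 9.15
position: [0.4727, 0.2857, 0.0293]
tool_rot: [[0.175, 0.985, 0.001], [0.985, -0.175, -0.0], [0.0, 0.001, -1.0]]
ft_force: [-1.8, 0.4, -10.5]
grip_width: 0.0307
gripper_force: 80.9
```

>>> {"fn": "step_arm", "kwargs": {
  "targets": [
    [[0,0,0],[0,0,0]],
    [[0,0,0],[0,0,0]],
    [[0,0,0],[0,0,0]],
    [[0,0,0],[0,0,0]],
    [[0,0,0],[0,0,0]]
  ],
  "jaw": 46
}}

```text
time_s: 9.57
position: [0.4731, 0.2859, 0.0295]
tool_rot: [[0.175, 0.985, 0.001], [0.985, -0.175, 0.0], [0.001, 0.001, -1.0]]
ft_force: [-0.1, 0.2, 0.3]
grip_width: 0.0461
gripper_force: 0.0
```

>>> {"fn": "step_arm", "kwargs": {
  "targets": [
    [[0,0,-0.01],[0,0,0]],
    [[0,0,-0.03],[0,0,0]],
    [[0,0,-0.06],[0,0,0]],
    [[0,0,-0.1],[0,0,0]],
    [[0,0,-0.16],[0,0,0]],
    [[0,0,-0.23],[0,0,0]],
    [[0,0,-0.3],[0,0,0]],
    [[0,0,-0.36],[0,0,0]],
    [[0,0,-0.4],[0,0,0]],
    [[0,0,-0.42],[0,0,0]]
  ]
}}

```text
time_s: 10.4
position: [0.4731, 0.2861, 0.1578]
tool_rot: [[0.175, 0.985, 0.004], [0.985, -0.175, 0.001], [0.002, 0.003, -1.0]]
ft_force: [0.3, -0.1, -0.8]
grip_width: 0.0463
gripper_force: 0.0
```

```bash
python3 go.py .572 -.046 .16 96.6
```

```text
t 10.4 pos [0.4731 0.2861 0.1578] shift [-1.032  0.519 -0.007] turn [ 0.005 -0.002 -0.371] F [ 0.33 -0.15 -0.78]
```

>>> {"fn": "step_arm", "kwargs": {
  "targets": [
    [[-0.04,0.02,0],[0,0,-0.02]],
    [[-0.12,0.06,0],[0,0,-0.05]],
    [[-0.22,0.11,0],[0,0,-0.09]],
    [[-0.33,0.17,0],[0,0,-0.13]],
    [[-0.45,0.23,0],[0,0,-0.17]],
    [[-0.57,0.29,0],[0,0,-0.21]],
    [[-0.69,0.35,0],[0,0,-0.25]],
    [[-0.8,0.4,0],[0,0,-0.29]],
    [[-0.9,0.45,0],[0,0,-0.33]],
    [[-0.98,0.49,0],[0,0,-0.36]]
  ],
  "jaw": 65
}}

```text
time_s: 11.23
position: [0.566, -0.032, 0.1552]
tool_rot: [[-0.106, 0.994, -0.0], [0.994, 0.106, -0.0], [-0.0, -0.0, -1.0]]
ft_force: [-0.6, 0.7, 0.6]
grip_width: 0.0652
gripper_force: 0.0
```

```bash
python3 go.py .572 -.046 .006 96.6; python3 - <<'E'
from h import *
t=cam('top');s=cam('side')
C=np.array([.4705,.284]); a=np.radians(10); Y=np.array([np.sin(a),np.cos(a)]); X=np.array([np.cos(a),-np.sin(a)])
for n,c in(('top',t),('side',s)):
    uv,P,I=cloud(c); b=np.c_[(P[:,:2]-C)@X,(P[:,:2]-C)@Y,P[:,2]]
    for nm,lo,hi in(('tail',-.1,-.062),('mid',-.02,.02),('head',.07,.12)):
        q=b[(abs(b[:,0])<.03)&(b[:,1]>lo)&(b[:,1]<hi)&(b[:,2]>.025)&(b[:,2]<.1)]
        print(n,nm,len(q),np.percentile(q,[3,50,97],axis=0).round(4).tolist())
    hs=cv2.cvtColor(I[None],cv2.COLOR_RGB2HSV)[0]; m=((hs[:,0]<7)|(hs[:,0]>172))&(hs[:,1]>130)&(hs[:,2]>60)&(abs(b[:,0])<.06)&(abs(b[:,1])<.06)&(b[:,2]>.04); print(n,'red',b[m].round(3).tolist())
A=cv2.resize(t['img'][190:280,220:300],None,fx=5,fy=5,interpolation=cv2.INTER_CUBIC); B=cv2.resize(s['img'][200:290,265:345],None,fx=5,fy=5,interpolation=cv2.INTER_CUBIC)
cv2.imwrite('pics/seat.png',np.hstack([A,B])[:,:,::-1])
E
```

```text
t 11.2333 pos [ 0.566  -0.032   0.1552] shift [-0.048  0.015  0.497] turn [-0.     0.    -0.011] F [-0.64  0.67  0.65]
top tail 72 [[-0.0193, -0.0813, 0.0352], [-0.0005, -0.073, 0.0566], [0.018, -0.0625, 0.0643]]
top mid 101 [[-0.0147, -0.0185, 0.0446], [-0.0013, -0.0001, 0.0546], [0.0148, 0.0176, 0.0617]]
top head 112 [[-0.0189, 0.0707, 0.047], [-0.0014, 0.0861, 0.0593], [0.0195, 0.1027, 0.0645]]
top red [[0.019, 0.039, 0.079], [0.02, 0.037, 0.074], [0.02, 0.047, 0.042], [0.018, 0.038, 0.066], [0.018, 0.033, 0.073], [0.016, 0.045, 0.048], [0.014, 0.037, 0.068], [0.015, 0.034, 0.064], [0.017, 0.033, 0.053], [0.012, 0.043, 0.054], [0.011, 0.037, 0.064], [0.012, 0.033, 0.066], [0.016, 0.025, 0.041], [0.008, 0.043, 0.052], [0.008, 0.037, 0.059], [0.009, 0.034, 0.06], [0.016, 0.002, 0.046], [0.019, -0.037, 0.074], [0.019, -0.041, 0.078], [0.016, -0.038, 0.073], [0.017, -0.041, 0.069], [0.019, -0.041, 0.05], [0.013, -0.038, 0.066], [0.014, -0.041, 0.067], [0.01, -0.037, 0.06], [0.01, -0.041, 0.064]]
side tail 42 [[-0.0177, -0.0783, 0.0364], [-0.0083, -0.069, 0.0579], [0.0132, -0.0627, 0.0653]]
side mid 101 [[-0.0137, -0.0191, 0.0408], [-0.0045, -0.0003, 0.0546], [0.0135, 0.0175, 0.0607]]
side head 204 [[-0.0197, 0.0726, 0.0308], [-0.0063, 0.0977, 0.0542], [0.0158, 0.1089, 0.0648]]
side red [[0.018, -0.038, 0.07], [0.017, -0.043, 0.062], [0.017, -0.042, 0.059], [0.016, -0.035, 0.06], [0.012, -0.034, 0.063], [0.009, -0.036, 0.062], [0.011, -0.033, 0.06], [0.018, -0.037, 0.049], [0.02, 0.04, 0.077], [0.019, 0.041, 0.074], [0.015, 0.041, 0.076], [0.017, 0.039, 0.069], [0.016, 0.036, 0.068], [0.015, 0.042, 0.069], [0.014, 0.037, 0.065], [0.013, 0.04, 0.064], [0.011, 0.037, 0.063], [0.016, 0.041, 0.059], [0.012, 0.042, 0.061], [0.008, 0.041, 0.063], [0.013, 0.045, 0.059], [0.011, 0.043, 0.059]]
```

View pics/seat.png

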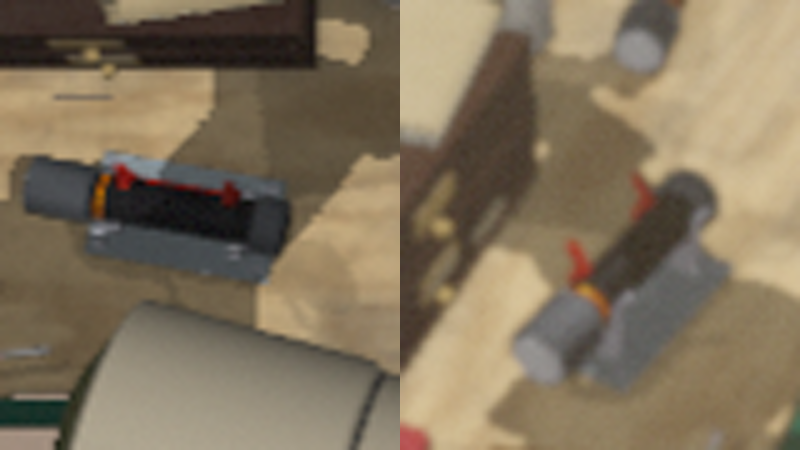

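The torch lies level in the forks. The red lips, at crop (120,178) and (232,192), sit over the barrel at their original places, so the jaw is shut. Now the other torch.

>>> {"fn": "step_arm", "kwargs": {
  "targets": [
    [[-0.03,0.01,0],[0,0,-0.01]],
    [[-0.04,0.014,0.04],[0,0,-0.01]],
    [[-0.04,0.014,0.12],[0,0,-0.01]],
    [[-0.04,0.014,0.2],[0,0,-0.01]],
    [[-0.04,0.014,0.29],[0,0,-0.01]],
    [[-0.04,0.014,0.37],[0,0,-0.01]],
    [[-0.04,0.014,0.44],[0,0,-0.01]],
    [[-0.04,0.014,0.48],[0,0,-0.01]],
    [[-0.04,0.014,0.494],[0,0,-0.01]],
    [[-0.04,0.014,0.494],[0,0,-0.01]]
  ]
}}

```text
time_s: 12.17
position: [0.5708, -0.0401, 0.0063]
tool_rot: [[-0.115, 0.993, -0.002], [0.993, 0.115, 0.001], [0.001, -0.002, -1.0]]
ft_force: [0.3, -0.0, -0.3]
grip_width: 0.0648
gripper_force: 0.0
```

>>> {"fn": "step_arm", "kwargs": {
  "targets": [
    [[0,0,0],[0,0,0]],
    [[0,0,0],[0,0,0]],
    [[0,0,0],[0,0,0]],
    [[0,0,0],[0,0,0]],
    [[0,0,0],[0,0,0]],
    [[0,0,0],[0,0,0]],
    [[0,0,0],[0,0,0]]
  ],
  "jaw": 0,
  "grip_force": 40
}}

```text
time_s: 12.75
position: [0.5718, -0.0409, 0.0082]
tool_rot: [[-0.114, 0.993, 0.002], [0.993, 0.114, -0.0], [-0.001, 0.002, -1.0]]
ft_force: [-0.1, 0.6, 6.0]
grip_width: 0.0314
gripper_force: 40.6
```

>>> {"fn": "step_arm", "kwargs": {
  "targets": [
    [[0,0,-0.02],[0,0,0]],
    [[0,0,-0.06],[0,0,0]],
    [[0,0,-0.12],[0,0,0]],
    [[0,0,-0.2],[0,0,0]],
    [[0,0,-0.28],[0,0,0]],
    [[0,0,-0.36],[0,0,0]],
    [[0,0,-0.44],[0,0,0]],
    [[0,0,-0.48],[0,0,0]],
    [[0,0,-0.5],[0,0,0]],
    [[0,0,-0.5],[0,0,0]]
  ]
}}

```text
time_s: 13.58
position: [0.5714, -0.0409, 0.1581]
tool_rot: [[-0.114, 0.993, 0.002], [0.993, 0.114, -0.001], [-0.001, 0.002, -1.0]]
ft_force: [0.5, -0.4, -0.9]
grip_width: 0.0313
gripper_force: 40.0
```

```bash
python3 go.py .488 -.332 .16 84.5; python3 - <<'E'
from h import *
c=pickle.load(open('top0.pkl','rb')); uv,P,_=cloud(c); m=(P[:,2]>.08)&(P[:,2]<.097)&(uv[:,0]>380)&(uv[:,0]<485)&(uv[:,1]>185)&(uv[:,1]<264)
print(cv2.minAreaRect(P[m,:2].astype(np.float32)), env.observe()['ft_force'])
f=(abs(P[:,2]-.003)<.006)&(uv[:,0]>390)&(uv[:,0]<475)&(uv[:,1]>195)&(uv[:,1]<256); print('floor',cv2.minAreaRect(P[f,:2].astype(np.float32)))
E
```

```text
t 13.5833 pos [ 0.5714 -0.0409  0.1581] shift [-0.932 -0.387 -0.006] turn [0.002 0.001 0.268] F [ 0.54 -0.4  -0.93]
((0.48672235012054443, -0.3301379382610321), (0.32173779606819153, 0.22346223890781403), 84.45030212402344) [ 0.54389583 -0.39688482 -0.92805169]
floor ((0.4971837103366852, -0.3571651577949524), (0.21257926523685455, 0.31606414914131165), 0.6540957093238831)
```

About 1–1.5 N, so this one is light, i.e. the empty torch. Carrying it to the tray.

>>> {"fn": "step_arm", "kwargs": {
  "targets": [
    [[-0.03,-0.01,-0.01],[0,0,0.01]],
    [[-0.1,-0.04,-0.02],[0,0,0.03]],
    [[-0.2,-0.08,-0.03],[0,0,0.06]],
    [[-0.31,-0.13,-0.03],[0,0,0.09]],
    [[-0.42,-0.18,-0.03],[0,0,0.13]],
    [[-0.53,-0.23,-0.03],[0,0,0.17]],
    [[-0.64,-0.28,-0.03],[0,0,0.2]],
    [[-0.75,-0.33,-0.03],[0,0,0.23]],
    [[-0.85,-0.37,-0.03],[0,0,0.25]],
    [[-0.92,-0.39,-0.03],[0,0,0.268]]
  ]
}}

```text
time_s: 14.42
position: [0.4843, -0.3315, 0.1646]
tool_rot: [[0.1, 0.995, -0.002], [0.995, -0.1, 0.001], [0.001, -0.002, -1.0]]
ft_force: [-0.5, 1.1, -2.7]
grip_width: 0.0312
gripper_force: 40.0
```

```bash
python3 go.py .4865 -.335 .014 84.5
```

```text
t 14.4167 pos [ 0.4843 -0.3315  0.1646] shift [-0.011  0.01   0.502] turn [-0.003 -0.001 -0.005] F [-0.45  1.14 -2.72]
```

>>> {"fn": "step_arm", "kwargs": {
  "targets": [
    [[-0.005,0.008,0.03],[0,0,0]],
    [[-0.005,0.008,0.09],[0,0,0]],
    [[-0.005,0.008,0.16],[0,0,0]],
    [[-0.005,0.008,0.23],[0,0,0]],
    [[-0.005,0.008,0.3],[0,0,0]],
    [[-0.005,0.008,0.36],[0,0,0]],
    [[-0.005,0.008,0.41],[0,0,0]],
    [[-0.005,0.008,0.45],[0,0,0]],
    [[-0.005,0.008,0.48],[0,0,0]],
    [[-0.005,0.008,0.48],[0,0,0]]
  ]
}}

```text
time_s: 15.25
position: [0.4876, -0.329, 0.0194]
tool_rot: [[0.096, 0.995, -0.004], [0.995, -0.096, 0.004], [0.003, -0.004, -1.0]]
ft_force: [-0.5, 0.4, -2.0]
grip_width: 0.0315
gripper_force: 40.0
```

>>> {"fn": "step_arm", "kwargs": {
  "targets": [
    [[0,0,0.006],[0,0,0]],
    [[0,0,0.012],[0,0,0]],
    [[0,0,0.018],[0,0,0]],
    [[0,0,0.022],[0,0,0]],
    [[0,0,0.022],[0,0,0]]
  ]
}}

```text
time_s: 15.67
position: [0.4887, -0.3302, 0.0154]
tool_rot: [[0.096, 0.995, 0.0], [0.995, -0.096, -0.0], [-0.0, 0.0, -1.0]]
ft_force: [0.4, 0.8, -0.8]
grip_width: 0.0313
gripper_force: 40.0
```

>>> {"fn": "step_arm", "kwargs": {
  "targets": [
    [[0,0,0.004],[0,0,0]],
    [[0,0,0.008],[0,0,0]],
    [[0,0,0.008],[0,0,0]]
  ]
}}

```text
time_s: 15.92
position: [0.4887, -0.3301, 0.0128]
tool_rot: [[0.096, 0.995, -0.0], [0.995, -0.096, 0.0], [0.0, -0.0, -1.0]]
ft_force: [-0.4, -0.5, -2.2]
grip_width: 0.0314
gripper_force: 40.0
```

>>> {"fn": "step_arm", "kwargs": {
  "targets": [
    [[0,0,0.003],[0,0,0]],
    [[0,0,0.006],[0,0,0]],
    [[0,0,0.006],[0,0,0]]
  ]
}}

```text
time_s: 16.17
position: [0.4888, -0.3302, 0.0112]
tool_rot: [[0.096, 0.995, 0.0], [0.995, -0.096, -0.0], [-0.0, 0.0, -1.0]]
ft_force: [-0.2, 0.2, -1.9]
grip_width: 0.0308
gripper_force: 40.1
```

>>> {"fn": "step_arm", "kwargs": {
  "targets": [
    [[0,0,0.003],[0,0,0]],
    [[0,0,0.006],[0,0,0]],
    [[0,0,0.006],[0,0,0]]
  ]
}}

```text
time_s: 16.42
position: [0.4888, -0.3302, 0.0111]
tool_rot: [[0.096, 0.995, 0.001], [0.995, -0.096, -0.001], [-0.001, 0.001, -1.0]]
ft_force: [-4.9, 4.0, 15.6]
grip_width: 0.0312
gripper_force: 42.1
```

>>> {"fn": "step_arm", "kwargs": {
  "targets": [
    [[0,0,0.003],[0,0,0]],
    [[0,0,0.005],[0,0,0]],
    [[0,0,0.005],[0,0,0]]
  ]
}}

```text
time_s: 16.67
position: [0.4888, -0.3303, 0.0111]
tool_rot: [[0.096, 0.995, 0.001], [0.995, -0.096, -0.002], [-0.002, 0.001, -1.0]]
ft_force: [-7.3, 7.5, 29.4]
grip_width: 0.0308
gripper_force: 43.9
```

Touching the floor. I'll ease the load, open and retreat.

>>> {"fn": "step_arm", "kwargs": {
  "targets": [
    [[0,0,-0.004],[0,0,0]],
    [[0,0,-0.009],[0,0,0]],
    [[0,0,-0.009],[0,0,0]]
  ]
}}

```text
time_s: 16.92
position: [0.4889, -0.3303, 0.0112]
tool_rot: [[0.096, 0.995, 0.001], [0.995, -0.096, -0.001], [-0.001, 0.001, -1.0]]
ft_force: [-1.9, 1.5, 9.4]
grip_width: 0.0313
gripper_force: 41.5
```

>>> {"fn": "step_arm", "kwargs": {
  "targets": [
    [[0,0,0],[0,0,0]],
    [[0,0,0],[0,0,0]],
    [[0,0,0],[0,0,0]],
    [[0,0,0],[0,0,0]],
    [[0,0,0],[0,0,0]]
  ],
  "jaw": 55
}}

```text
time_s: 17.33
position: [0.4887, -0.3301, 0.0103]
tool_rot: [[0.096, 0.995, -0.0], [0.995, -0.096, 0.0], [0.0, -0.0, -1.0]]
ft_force: [-0.5, -0.4, 0.7]
grip_width: 0.0547
gripper_force: 0.0
```

>>> {"fn": "step_arm", "kwargs": {
  "targets": [
    [[0,0,-0.02],[0,0,0]],
    [[0,0,-0.06],[0,0,0]],
    [[0,0,-0.12],[0,0,0]],
    [[0,0,-0.2],[0,0,0]],
    [[0,0,-0.3],[0,0,0]],
    [[0,0,-0.4],[0,0,0]],
    [[0,0,-0.5],[0,0,0]],
    [[0,0,-0.6],[0,0,0]],
    [[0,0,-0.68],[0,0,0]],
    [[0,0,-0.7],[0,0,0]]
  ]
}}

```text
time_s: 18.17
position: [0.4895, -0.3309, 0.2254]
tool_rot: [[0.096, 0.995, 0.005], [0.995, -0.096, -0.005], [-0.005, 0.006, -1.0]]
ft_force: [0.1, 0.1, 0.9]
grip_width: 0.0551
gripper_force: 0.0
```

>>> {"fn": "step_arm", "kwargs": {
  "targets": [
    [[-0.05,-0.05,0],[0,0,0]],
    [[-0.15,-0.15,0],[0,0,0]],
    [[-0.25,-0.25,0],[0,0,0]],
    [[-0.35,-0.35,0],[0,0,0]],
    [[-0.45,-0.45,0],[0,0,0]],
    [[-0.5,-0.53,0],[0,0,0]],
    [[-0.55,-0.6,0],[0,0,0]],
    [[-0.57,-0.63,0],[0,0,0]],
    [[-0.57,-0.63,0],[0,0,0]]
  ]
}}

```text
time_s: 18.92
position: [0.2825, -0.483, 0.22]
tool_rot: [[0.099, 0.995, -0.001], [0.995, -0.099, 0.001], [0.001, -0.001, -1.0]]
ft_force: [-0.2, -0.1, 0.4]
grip_width: 0.0549
gripper_force: 0.0
```

```bash
python3 - <<'E'
from h import *
t=cam('top');s=cam('side'); print(env.observe()['time_s'])
A=cv2.resize(t['img'][140:275,180:500],None,fx=2.4,fy=2.4,interpolation=cv2.INTER_CUBIC);B=s['img'][110:330,0:640]; B=np.zeros((250,A.shape[1],3),np.uint8); x=cv2.resize(s['img'][120:290,260:420],None,fx=1.47,fy=1.47); B[:x.shape[0],:x.shape[1]]=x
cv2.imwrite('pics/end.png',np.vstack([A,B])[:,:,::-1])
E
```

```text
19.0167
```

View pics/end.png

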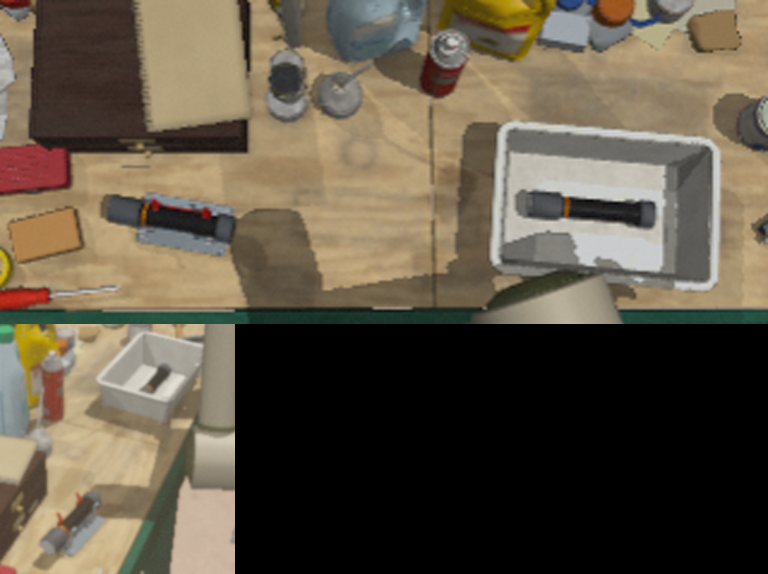

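The empty torch lies in the tray at (590,208), the loaded one is in the bracket at (170,215) under the shut jaw, and the cans and block have not moved.

```bash
python3 -c "
from rig import close_job; print(close_job())"
```

```text
the job is handed in; nothing more can be done
None
```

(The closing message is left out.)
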